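# Turn the spice carousel until the red-lidded jar is at the front

### The arm

A 7-joint arm with a two-finger parallel gripper is mounted at the origin on a cart in front of the work surface, level with it; the furniture and walls round the work are solid. World frame = base frame: x ahead of the robot, y to its left, z up, the work surface at z = 0. Lengths are in m, angles in degrees, forces in N, time in s.
With the tool pointing down it reaches from about 0.425 to 0.875 m from the base axis. Payload 4.7 kg.
Tool frame: the origin (TCP) lies at the very end of the fingers, on their centre line; the grasp point (between the pads) lies env.hold_point_z behind it (env.hold_point_z is the distance from the TCP to the grasp point, in m); z points along the fingers, y is the line along which they close (so a half turn about z gives the same grasp; the last joint's range is limited). The gripper opens to 87 mm and grips with 3 to 60 N. Pads are 19 mm wide; open, the fingers measure 117 mm over their backs; the gripper's body (75 mm by 190 mm) begins 51 mm behind the grasp point.
Start: joints at [74.834, 18.392, -4.016, 83.108, 1.295, 78.541, -3.26], TCP at [0.179, -0.625, 0.223] pointing down, gripper open.
Joint ranges: [-163.93, 163.93], [-17.29, 119.83], [-79.2, 71.16], [3.27, 140.29], [-89.18, 269.18], [5.43, 117.66], [-154.24, 154.24]. Speed limits (degrees/s): [147.25, 147.25, 180, 180, 180, 180, 180].

### API

Orientations are given as [roll, pitch, yaw] about the fixed x, y, z axes, in that order (R = Rz(yaw) Ry(pitch) Rx(roll)).
In Python, from cell import env gives the robot as it stands.
- The arm moves only by the shell command python3 -m jog 'ROWS' [FORCE]. ROWS is JSON, a list of rows, each an object with "dp": the shift along the tool's x, y, z in cm, a list of three; "twist": the turn about the tool's z in degrees; "fingers": the opening, from 0 (shut) to 1 (fully open). A call has 1 to 8 rows; each row is the pose to reach, as a shift and turn from the pose commanded when the call began, along the tool's axes at that moment; what a row does not reach only later rows make up. A row lasts 1/8 s, in which the tool goes at most 62.5 mm and 10.7 degrees, less where a joint would pass 70% of its speed; a pose out of reach is approached as far as the arm can. A call with a gripper value outside its range is refused whole. The fingers move at their own pace and stop on an object; FORCE is the grip in N (left out, the last holds). Time passes only in rows, so rows that repeat a pose let the fingers close. It gives the time, the measured TCP pose, the force, the opening and the grip force at its end, in the units of the state.
- env.get_obs(): the state, without advancing time (a new reading comes with each control period).
- env.read_camera(name): name is "scene" or "top" or "wrist"; returns a dict with "pixels" (384x512x3 uint8, blue, green, red), "depth" (384x512 float32, m along the optical axis (not along the pixel's ray), 0 where there is no reading), "fx", "fy", "cx", "cy" (pixels), "rvec" (rotation vector, rad) and "tvec" (3), from world to camera coordinates, as OpenCV has them. Camera axes: x right, y down, z forward; pixel columns grow to the right and rows downward; lengths in m; the calibration is good to about 2 mm. A picture is of the moment at which its call begins.
- env.sign_off(): hands the job in; it is judged then, once.
The state is a dict: "time_s": time; "qpos": joint angles; "joint_velocities": joint speeds; "effort": joint torques, N m; "tool_pos": TCP position; "tool_rot": TCP orientation; "force": force on the tool from outside, world axes, zero at the start; "wrist_torque": the same for the moment, N m; "grip_width": finger opening in m; "grasp_force": force on a finger pad.
Only numpy, scipy, OpenCV 4.12 (cv2) and the standard library are available. Lean on these libraries where they do the work, as an engineer would, in place of code of your own. Each camera call takes 0.05 s, during which the arm holds its last target. There are 200 camera calls.

### The job

With the fingertips, gently push the spice carousel's tray round, at its rim or the outer ends of its dividers, until the red-lidded jar on it stands at the middle of the open front, straight across from the middle of the curved splash guard, and leave the tray at rest there. The jars ride along standing in their compartments: do not touch, tip or lift any of them, and leave the mug and the lemon where they are.

Things in the scene. Friction and masses are not known exactly. Their poses are not given: they have to be found in the camera images.
- carousel_base: Fixed foot of the spice carousel (black disc, 200 mm across) right of the sink, with a curved pale metal splash guard round its back: 3 mm sheet, radius 149 mm, 7 to 120 mm above the worktop, 64 degrees to either side of +x. Origin: on the vertical turning axis, on the worktop. z up; -x points out of the middle of the open front, roughly at the robot.
- front_mid (a point): Fixed point at the middle of the open front, across from the middle of the guard, on the tray floor 70 mm from the axis: where the foot of the red-lidded jar shall end.
- carousel_tray: Round light wooden tray, 280 mm across, turning endlessly either way about its vertical z axis (same as the base's). About 0.7 N at the rim moves it; it stops within 2 degrees when the push ends. Origin: on the axis, at the underside, 16 mm above the worktop. Floor 10 mm above the origin, rim lip 4 mm wide and 5 mm high. One jar stands amid each of six compartments, centred 70 mm from the axis.
- divider_end (a point): Top of the rounded outer post (10 mm thick) of one of the tray's six radial dividers, 134 mm from the axis, 91 mm above the worktop. Dividers are 6 mm thick, reach from radius 32 to 139 mm and from the tray floor to 88 mm above the worktop, and stand at 30, 90, 150, 210, 270 and 330 degrees from the tray's x axis (this one at 30). Between two, radius 95 to 134 mm is free for a finger.
- red_lid_jar: The wanted jar: glass spice jar with a RED lid, 45 mm across, 106 mm high, loose on the tray in the compartment centred on the tray's -x axis. Origin: centre of its underside.
- white_lid_jar_a: Spice jar with a white lid, 47 mm across, 98 mm high, loose in another compartment. Origin: centre of its underside.
- white_lid_jar_b: Second jar like white_lid_jar_a.
- black_lid_jar_a: Spice jar with a black lid and green label, 40 mm across, 105 mm high, loose in another compartment. Origin: centre of its underside.
- black_lid_jar_b: Second jar like black_lid_jar_a.
- salt_shaker: Salt shaker with a grey lid, 44 mm across, 90 mm high, loose in another compartment. Origin: centre of its underside.
- mug: Blue and white mug, 78 mm across, 92 mm high, loose on the worktop between hob and sink; leave it. Origin: centre of its underside.
- lemon: Lemon, 83 mm long, loose on the worktop between hob and sink; leave it. Origin: centre of its underside.

How it is judged (in metres and radians):
On the way:
1. the fingers push the tray round (contact force between the fingers and carousel_tray above 0.2 N and angular speed of carousel_tray above 0.05 rad/s), for 0.1 s.
At the end, for the whole second after the job is handed in: The red-lidded jar stands at the front of the carousel, within 16 mm to either side of the middle (about 13 degrees), the tray is at rest, and all six jars stand upright and still on the tray (y of red_lid_jar in the frame of carousel_base between -0.016 and 0.016 m and x of red_lid_jar in the frame of carousel_base below -0.04 m and angular speed of carousel_tray below 0.05 rad/s and horizontal distance between each of red_lid_jar, white_lid_jar_a, black_lid_jar_a, salt_shaker, white_lid_jar_b, black_lid_jar_b and carousel_tray below 0.1 m and angle between each of red_lid_jar, white_lid_jar_a, black_lid_jar_a, salt_shaker, white_lid_jar_b, black_lid_jar_b's own z axis and vertical below 0.12 rad and height (world z) of each of red_lid_jar, white_lid_jar_a, black_lid_jar_a, salt_shaker, white_lid_jar_b, black_lid_jar_b below 0.035 m and linear speed of each of red_lid_jar, white_lid_jar_a, black_lid_jar_a, salt_shaker, white_lid_jar_b, black_lid_jar_b below 0.02 m/s); the robot touches nothing.
It fails at once if the tray is pushed near its hub, in among the jars, instead of at its outer part (contact force between the fingers and carousel_tray above 0.2 N and horizontal distance between the grasp point and carousel_tray below 0.065 m).
It fails at once if a jar is touched by the robot (contact force between any of the arm, the fingers and red_lid_jar above 1 N or contact force between any of the arm, the fingers and white_lid_jar_a above 1 N or contact force between any of the arm, the fingers and black_lid_jar_a above 1 N or contact force between any of the arm, the fingers and salt_shaker above 1 N or contact force between any of the arm, the fingers and white_lid_jar_b above 1 N or contact force between any of the arm, the fingers and black_lid_jar_b above 1 N).
It fails at once if a jar is lifted or tipped (height (world z) of any of red_lid_jar, white_lid_jar_a, black_lid_jar_a, salt_shaker, white_lid_jar_b, black_lid_jar_b above 0.04 m or angle between any of red_lid_jar, white_lid_jar_a, black_lid_jar_a, salt_shaker, white_lid_jar_b, black_lid_jar_b's own z axis and vertical above 0.35 rad).
It fails at once if the tray is flung round faster than 2.5 rad/s (angular speed of carousel_tray above 2.5 rad/s).
It fails at once if the mug or the lemon is moved by more than 20 mm (distance of any of mug, lemon from where it was at the start of the episode above 0.02 m).
It also fails if it takes over 51 s, if anything falls off the work surface, if the arm or the gripper's body presses on something with over 40 N, if the wrist force passes 120 N, or if a joint passes its speed limit or range.

## Working session

There is one attempt and no reset: what is moved stays moved. The work goes in short steps, Python scripts to look and compute and a shell command to move; the robot and the scene stay as the last step left them, time stands still between calls to the robot, and variables do not carry over. Pictures are saved under pics/ and viewed, at most 10 in all, crops included, and the job is handed in when it is done.

```bash
mkdir -p pics; ls; python3 - <<'E'
from cell import env
import cv2,numpy as np
o=env.get_obs();print(o['time_s'],o['tool_pos'],o['tool_rot'],o['grip_width'],env.hold_point_z)
a=[]
for n in ("scene","top"):
    c=env.read_camera(n);np.savez(f"pics/{n}0.npz",**c)
    cv2.imwrite(f"pics/{n}0.png",c["pixels"])
    R=cv2.Rodrigues(np.array(c['rvec'],float))[0];print(n,-R.T@np.array(c['tvec']).ravel(),R[2])
E
```

```text
pics
0.0 [ 0.17868315 -0.62438043  0.22147469] [-1.79892460e+02  4.90718690e-03  1.59738819e+01] 0.08708425389913885 0.0187
scene [ 0.32916363 -1.08480604  1.16521652] [ 0.14800692  0.65694753 -0.73926578]
top [ 0.27356744 -0.12072116  1.40482206] [ 0.18175361  0.01241725 -0.9832657 ]
```

View pics/top0.png

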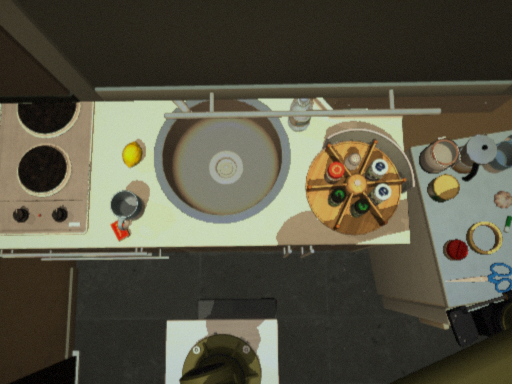

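View pics/scene0.png

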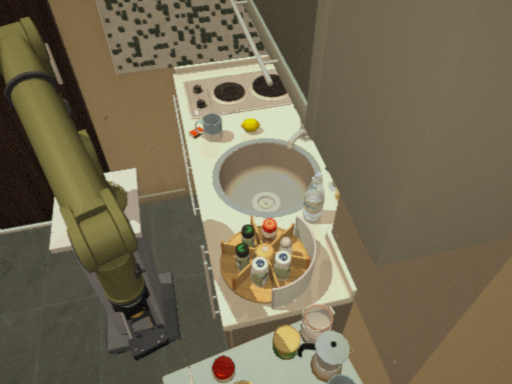

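Top view: the carousel centre is near (355,187), the red lid near (335,170) and the guard runs round the upper right. The lemon and mug are far to the left. Next I'll fit the geometry from depth.

```bash
cat > h.py <<'E'
import cv2,numpy as np
from scipy.optimize import least_squares
def cloud(c):
    d=c['depth'];v,u=np.mgrid[:d.shape[0],:d.shape[1]]
    P=np.stack([(u-c['cx'])/c['fx']*d,(v-c['cy'])/c['fy']*d,d],-1)
    R=cv2.Rodrigues(np.array(c['rvec'],float))[0]
    W=(P-np.array(c['tvec']).ravel())@R
    W[d==0]=np.nan
    return W
def fit(X,r,x0):
    s=least_squares(lambda p:np.hypot(*(X-p).T)-r,x0,loss='soft_l1',f_scale=.003);return s.x,np.median(abs(s.fun))
def redlid(c,W,zmin=.08):
    b=c['pixels'].astype(int);m=(b[...,2]>120)&(b[...,1]<90)&(b[...,0]<90)&(W[...,2]>zmin)&(W[...,2]<.125)
    return W[m]
E
python3 - <<'E'
from h import *
for n in("top","scene"):
    c=dict(np.load(f"pics/{n}0.npz"));W=cloud(c);z=W[...,2]
    near=np.hypot(W[...,0]-.53,W[...,1]+.56)<.25
    print(n,"worktop z",np.nanmedian(z[near&(abs(z)<.012)]),"px",near.sum())
    # crude centre from tray top
    m=near&(z>.02)&(z<.036);X=W[m][:,:2];print("tray",len(X),X.min(0),X.max(0))
    g=W[near&(z>.112)&(z<.126)];cen=(X.min(0)+X.max(0))/2
    g=g[np.hypot(*(g[:,:2]-cen).T)>.125]
    print("guard",len(g))
    p,e=fit(g[:,:2],.149,cen);a=np.degrees(np.arctan2(*(g[:,:2]-p).T[::-1]));print("guardfit",p,e,np.percentile(a,[0,2,50,98,100]))
    r=redlid(c,W);r=r[np.hypot(*(r[:,:2]-p).T)<.13];q=r[:,:2].mean(0);print("red",len(r),q,r[:,2].max(),np.hypot(*(q-p)),np.degrees(np.arctan2(*(q-p)[::-1])))
    d=near&(z>.075)&(z<.096);D=W[d][:,:2]-p;rr=np.hypot(*D.T);aa=np.degrees(np.arctan2(D[:,1],D[:,0]))
    k=(rr>.11)&(rr<.142);h=aa[k]%60;print("div n",k.sum(),"phase",np.degrees(np.angle(np.exp(1j*np.radians(aa[k]*6)).mean()))/6,abs(np.exp(1j*np.radians(aa[k]*6)).mean()), np.sort(aa[k]).round()[::max(1,k.sum()//25)])
    v=cv2.resize(c['pixels'][110:260,280:430] if n=="top" else c['pixels'][200:320,200:330],None,fx=4,fy=4,interpolation=cv2.INTER_CUBIC);cv2.imwrite(f"pics/{n}crop.png",v)
E
```

```text
top worktop z -0.003855300688267666 px 32650
tray 2925 [ 0.3082814  -0.80643984] [ 0.766489   -0.31082041]
guard 747
guardfit [ 0.58731007 -0.55191619] 0.02882050076868331 [-109.35235766 -105.90048867   23.36659921  134.67616621  138.8658889 ]
red 16 [ 0.58644121 -0.53502619] 0.11278860952936226 0.01691233159880008 92.94481002745597
div n 198 phase -4.800696163620931 0.2912927108639803 [-98.  54.  54.  55.  56.  57.  62.  64.  68.  72.  77.  80.  84.  88.
  91.  93.  95.  98. 103. 106. 108. 111. 113. 115. 117. 118. 119. 121.
 123.]
scene worktop z -0.00124434052037467 px 49445
tray 2203 [ 0.30906906 -0.78723223] [ 0.76541593 -0.31483861]
guard 734
guardfit [ 0.57712071 -0.52545169] 0.03477991717230368 [-102.56026473 -100.94105809  -27.05786072  138.58977269  139.78494683]
red 5 [ 0.61916262 -0.45444042] 0.090194986698017 0.08252347080693971 59.372532904408125
div n 273 phase -22.96865160973674 0.2708779214234593 [-97. -95. -93. -92. -91. -89. -87.  78.  81.  84.  88.  90. 101. 103.
 105. 107. 108. 110. 112. 113. 115. 116. 117. 118. 120. 146. 149. 150.]
```

View pics/topcrop.png

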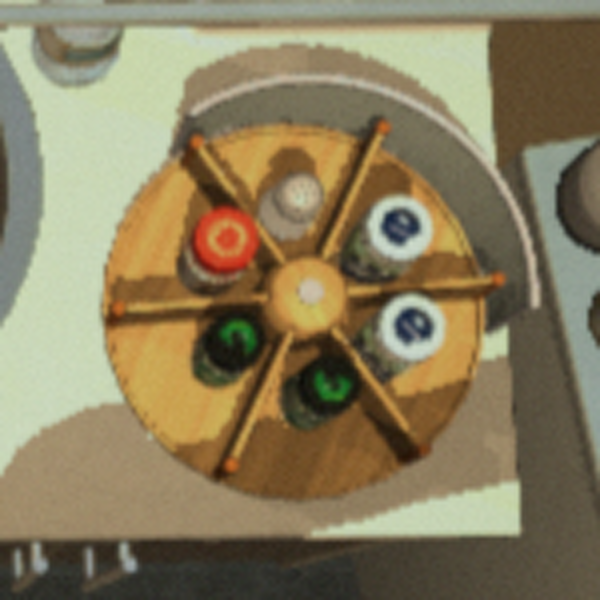

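The crop shows six post tops, at (195,143), (383,128), (499,279), (420,453), (231,467) and (117,310). The red lid is at (226,238) and the guard ends are at (190,112) and (536,305). I'll intersect these pixels with their known heights.

```bash
cat >> h.py <<'E'
def ray(c,uv,z):
    R=cv2.Rodrigues(np.array(c['rvec'],float))[0];C=-R.T@np.array(c['tvec']).ravel()
    uv=np.atleast_2d(uv);d=np.c_[(uv[:,0]-c['cx'])/c['fx'],(uv[:,1]-c['cy'])/c['fy'],np.ones(len(uv))]@R
    return (C+d*((z-C[2])/d[:,2])[:,None])[:,:2]
ang=lambda D:np.degrees(np.arctan2(D[...,1],D[...,0]))
E
python3 - <<'E'
from h import *
c=dict(np.load("pics/top0.npz"));W=cloud(c)
q=lambda l,z:ray(c,np.array(l)/4+[280,110]-.375,z)
P=q([(195,143),(383,128),(499,279),(420,453),(231,467),(117,310)],.091)
p,e=fit(P,.134,P.mean(0));print("posts",P.round(3),"centre",p,e,ang(P-p).round(1),np.hypot(*(P-p).T))
G=q([(190,112),(247,87),(310,78),(420,112),(500,200),(536,305)],.12)
g,e=fit(G,.149,p);print("guard c",g,e,ang(G-p),np.hypot(*(G-p).T))
e2=ang(G[[0,-1]]-p);print("front dir",e2.mean()-180, "span",e2[0]-e2[1])
r=q([(226,238)],.106)[0];print("red",r,np.hypot(*(r-p)),ang(r-p))
# depth guard
rr=np.hypot(W[...,0]-p[0],W[...,1]-p[1]);m=(rr>.135)&(rr<.165)&(W[...,2]>.09)&(W[...,2]<.135)
X=W[m];print("depthguard",m.sum(),fit(X[:,:2],.149,p),np.percentile(ang(X[:,:2]-p),[1,50,99]),X[:,2].mean())
# scene depth posts
s=dict(np.load("pics/scene0.npz"));W=cloud(s);rr=np.hypot(W[...,0]-p[0],W[...,1]-p[1])
m=(rr>.135)&(rr<.165)&(W[...,2]>.05)&(W[...,2]<.13);X=W[m][:,:2];print("scene guard",m.sum(),fit(X,.149,p),np.percentile(ang(X-p),[1,50,99]))
E
```

```text
posts [[ 0.634 -0.314]
 [ 0.643 -0.448]
 [ 0.532 -0.523]
 [ 0.411 -0.46 ]
 [ 0.403 -0.329]
 [ 0.514 -0.254]] centre [ 0.5232773  -0.38822418] 0.0002805290868003324 [  33.8  -26.5  -86.2 -147.6  153.9   93.9] [0.1337261  0.13386618 0.13457937 0.13342595 0.13416521 0.13428715]
guard c [ 0.52197807 -0.38540216] 0.0008499265702894832 [ 32.92406149  15.89924219  -1.37978544 -32.69260391 -65.64970772
 -95.86649778] [0.14958486 0.14871046 0.14884721 0.14591298 0.14266698 0.15013479]
front dir -211.47121814558506 span 128.79055927673124
red [ 0.56137502 -0.33034977] 0.06928840592297777 56.64377668208798
depthguard 563 (array([ 0.52305178, -0.38865514]), np.float64(0.0010958804979297743)) [-95.78210555 -37.29100635  32.66117488] 0.10921286058013384
scene guard 964 (array([ 0.52281478, -0.39028306]), np.float64(0.0009987756683708937)) [-145.00625677  -50.76450781   33.75357395]
```

Everything fits: axis at (0.523,-0.388), posts at radius 134, guard span 128.8°, front direction 148.5° and red jar at about 57°. The tray needs about +92° (counter-clockwise). I'll push the post now at 154° from behind with the closed fingers, entering at about 138° and radius 0.125. First move above that point.

```bash
python3 -m jog '[{"dp":[4.1,-3,0],"twist":0,"fingers":0},{"dp":[8.2,-6,0],"twist":0,"fingers":0},{"dp":[12.4,-9,0],"twist":0,"fingers":0},{"dp":[16.5,-12,0],"twist":0,"fingers":0},{"dp":[20.6,-15,0],"twist":0,"fingers":0},{"dp":[24.8,-18,0],"twist":0,"fingers":0},{"dp":[29,-21,0],"twist":0,"fingers":0},{"dp":[33,-23.8,0],"twist":0,"fingers":0}]' 10
python3 -m jog '[{"dp":[0,0,0],"twist":0,"fingers":0},{"dp":[0,0,0],"twist":0,"fingers":0},{"dp":[0,0,0],"twist":0,"fingers":0}]'
python3 - <<'E'
from h import *;from cell import env
c=env.read_camera("top");cv2.imwrite("pics/t1.png",cv2.resize(c['pixels'][90:280,240:440],None,fx=3,fy=3,interpolation=cv2.INTER_CUBIC))
o=env.get_obs();print(o['tool_pos'],o['tool_rot'],o['force'])
E
```

```text
time_s: 1.1
tool_pos: [0.4313, -0.3036, 0.2223]
tool_rot: [-180.0, 0.0, 16.0]
force: [-0.2, -0.5, 0.3]
grip_width: 0.0153
grasp_force: 0.0
time_s: 1.48
tool_pos: [0.4294, -0.3068, 0.2223]
tool_rot: [180.0, 0.0, 15.8]
force: [-0.6, 0.7, 0.8]
grip_width: 0.0006
grasp_force: 0.0
[ 0.42954277 -0.30666857  0.2223209 ] [-1.79994882e+02  3.25618305e-02  1.58119581e+01] [-0.94915394 -0.18436541 -0.14020256]
```

View pics/t1.png

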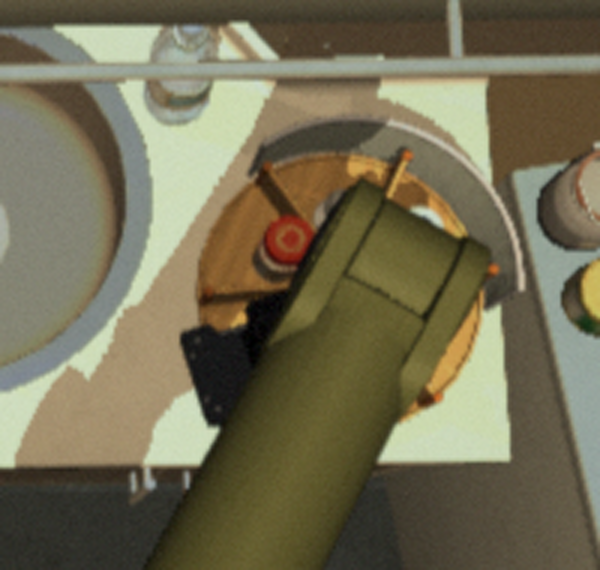

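The closed fingers are above the compartment, and the wrist hides the front of the tray from the top camera. I'll descend partway and check clearance in the scene view.

```bash
python3 -m jog '[{"dp":[0,0,2],"twist":0,"fingers":0},{"dp":[0,0,4],"twist":0,"fingers":0},{"dp":[0,0,6],"twist":0,"fingers":0},{"dp":[0,0,8],"twist":0,"fingers":0},{"dp":[0,0,9.5],"twist":0,"fingers":0},{"dp":[0,0,10],"twist":0,"fingers":0},{"dp":[0,0,10],"twist":0,"fingers":0}]'
python3 - <<'E'
from h import *;from cell import env
c=env.read_camera("scene");cv2.imwrite("pics/s1.png",cv2.resize(c['pixels'][140:330,150:350],None,fx=3,fy=3,interpolation=cv2.INTER_CUBIC))
E
```

```text
time_s: 2.4
tool_pos: [0.4305, -0.3055, 0.1226]
tool_rot: [180.0, 0.0, 16.0]
force: [0.3, -0.5, -0.9]
grip_width: 0.0001
grasp_force: 0.0
```

View pics/s1.png

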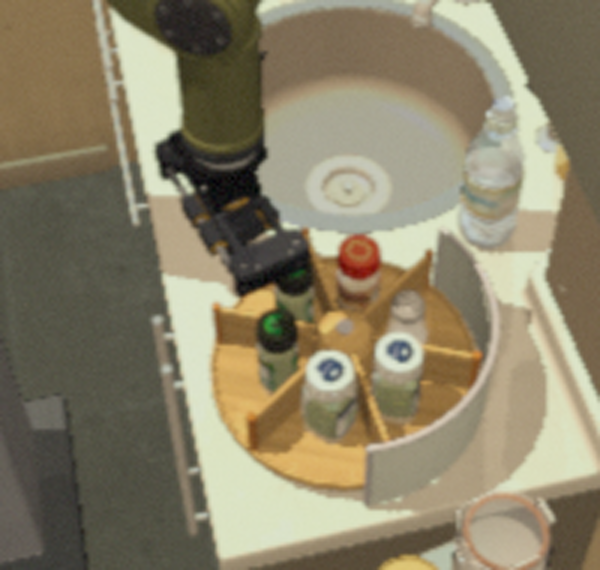

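Clear: the gripper sits above the front-left of the tray and nothing is near it. I'll work out the arc while descending.

```bash
python3 -m jog '[{"dp":[0,0,1],"twist":0,"fingers":0},{"dp":[0,0,2.5],"twist":0,"fingers":0},{"dp":[0,0,4],"twist":0,"fingers":0},{"dp":[0,0,5.3],"twist":0,"fingers":0},{"dp":[0,0,5.8],"twist":0,"fingers":0},{"dp":[0,0,5.8],"twist":0,"fingers":0},{"dp":[0,0,5.8],"twist":0,"fingers":0}]'
python3 - <<'E'
import numpy as np
c=np.array([.523,-.3885]);p0=np.array([.4303,-.3058]);y=np.radians(16)
X=np.array([np.cos(y),np.sin(y)]);Y=np.array([np.sin(y),-np.cos(y)])
prev=p0
for k in range(1,46):
    a=np.radians(138.5+2.4*k);d=c+.125*np.array([np.cos(a),np.sin(a)])-prev
    print(k,round(138.5+2.4*k,1),(100*np.array([d@X,d@Y])).round(1))
    if k%8==0: prev=prev+d;print('--')
E
```

```text
time_s: 3.32
tool_pos: [0.431, -0.3056, 0.065]
tool_rot: [180.0, -0.0, 16.0]
force: [-0.7, -1.1, 0.4]
grip_width: 0.0002
grasp_force: 0.0
1 140.9 [-0.5  0.3]
2 143.3 [-0.9  0.6]
3 145.7 [-1.4  0.9]
4 148.1 [-1.7  1.2]
5 150.5 [-2.1  1.6]
6 152.9 [-2.5  2. ]
7 155.3 [-2.8  2.4]
8 157.7 [-3.2  2.8]
--
9 160.1 [-0.3  0.4]
10 162.5 [-0.6  0.8]
11 164.9 [-0.9  1.3]
12 167.3 [-1.2  1.7]
13 169.7 [-1.4  2.2]
14 172.1 [-1.6  2.7]
15 174.5 [-1.8  3.2]
16 176.9 [-2.   3.7]
--
17 179.3 [-0.2  0.5]
18 181.7 [-0.3  1. ]
19 184.1 [-0.4  1.5]
20 186.5 [-0.5  2. ]
21 188.9 [-0.6  2.5]
22 191.3 [-0.6  3.1]
23 193.7 [-0.7  3.6]
24 196.1 [-0.7  4.1]
--
25 198.5 [0.  0.5]
26 200.9 [0. 1.]
27 203.3 [0.1 1.6]
28 205.7 [0.2 2.1]
29 208.1 [0.3 2.6]
30 210.5 [0.4 3.1]
31 212.9 [0.5 3.6]
32 215.3 [0.7 4.1]
--
33 217.7 [0.2 0.5]
34 220.1 [0.4 1. ]
35 222.5 [0.6 1.4]
36 224.9 [0.9 1.9]
37 227.3 [1.1 2.4]
38 229.7 [1.4 2.8]
39 232.1 [1.7 3.2]
40 234.5 [2.  3.7]
--
41 236.9 [0.3 0.4]
42 239.3 [0.7 0.8]
43 241.7 [1.1 1.2]
44 244.1 [1.4 1.5]
45 246.5 [1.8 1.9]
```

```bash
python3 -m jog '[{"dp":[-0.5,0.3,0],"twist":0,"fingers":0},{"dp":[-0.9,0.6,0],"twist":0,"fingers":0},{"dp":[-1.4,0.9,0],"twist":0,"fingers":0},{"dp":[-1.7,1.2,0],"twist":0,"fingers":0},{"dp":[-2.1,1.6,0],"twist":0,"fingers":0},{"dp":[-2.5,2.0,0],"twist":0,"fingers":0},{"dp":[-2.8,2.4,0],"twist":0,"fingers":0},{"dp":[-3.2,2.8,0],"twist":0,"fingers":0}]'
python3 -m jog '[{"dp":[-0.3,0.4,0],"twist":0,"fingers":0},{"dp":[-0.6,0.8,0],"twist":0,"fingers":0},{"dp":[-0.9,1.3,0],"twist":0,"fingers":0},{"dp":[-1.2,1.7,0],"twist":0,"fingers":0},{"dp":[-1.4,2.2,0],"twist":0,"fingers":0},{"dp":[-1.6,2.7,0],"twist":0,"fingers":0},{"dp":[-1.8,3.2,0],"twist":0,"fingers":0},{"dp":[-2.0,3.7,0],"twist":0,"fingers":0}]'
python3 - <<'E'
from h import *;from cell import env
o=env.get_obs();d=np.array(o['tool_pos'][:2])-[.523,-.3885];print(np.hypot(*d),ang(d)%360)
c=env.read_camera("scene");cv2.imwrite("pics/s2.png",cv2.resize(c['pixels'][140:330,150:350],None,fx=3,fy=3,interpolation=cv2.INTER_CUBIC))
E
```

```text
time_s: 4.32
tool_pos: [0.4078, -0.3414, 0.0646]
tool_rot: [180.0, -0.0, 16.0]
force: [3.2, -0.6, -0.6]
grip_width: 0.0007
grasp_force: 1.1
time_s: 5.32
tool_pos: [0.3984, -0.3824, 0.0645]
tool_rot: [-180.0, 0.0, 16.0]
force: [0.6, 0.9, -0.6]
grip_width: 0.0005
grasp_force: 0.3
0.1247926566223574 177.19868476968048
```

View pics/s2.png

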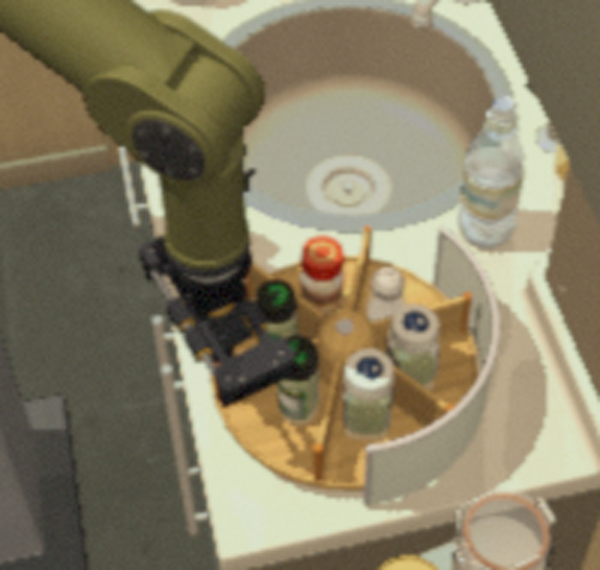

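The tray is turning and all jars are upright. Continuing.

```bash
python3 -m jog '[{"dp":[-0.2,0.5,0],"twist":0,"fingers":0},{"dp":[-0.3,1.0,0],"twist":0,"fingers":0},{"dp":[-0.4,1.5,0],"twist":0,"fingers":0},{"dp":[-0.5,2.0,0],"twist":0,"fingers":0},{"dp":[-0.6,2.5,0],"twist":0,"fingers":0},{"dp":[-0.6,3.1,0],"twist":0,"fingers":0},{"dp":[-0.7,3.6,0],"twist":0,"fingers":0},{"dp":[-0.7,4.1,0],"twist":0,"fingers":0}]'
python3 -m jog '[{"dp":[0,0.5,0],"twist":0,"fingers":0},{"dp":[0,1.0,0],"twist":0,"fingers":0},{"dp":[0.1,1.6,0],"twist":0,"fingers":0},{"dp":[0.2,2.1,0],"twist":0,"fingers":0},{"dp":[0.3,2.6,0],"twist":0,"fingers":0},{"dp":[0.4,3.1,0],"twist":0,"fingers":0},{"dp":[0.5,3.6,0],"twist":0,"fingers":0},{"dp":[0.7,4.1,0],"twist":0,"fingers":0}]'
cat > m.py <<'E'
from h import *
def red(c):
    b=c['pixels'].astype(int);m=((b[...,2]>1.8*b[...,1])&(b[...,2]>1.8*b[...,0])&(b[...,2]>100)).astype(np.uint8)
    m=cv2.morphologyEx(m,cv2.MORPH_CLOSE,np.ones((5,5)))
    n,_,st,ce=cv2.connectedComponentsWithStats(m)
    for i in range(1,n):
        if st[i,4]>30:
            q=ray(c,ce[i],.100)[0];d=q-[.523,-.3885]
            if np.hypot(*d)<.13: print("red",st[i],ce[i].round(1),q.round(3),"r",np.hypot(*d).round(4),"ang",(ang(d)%360).round(1))
E
python3 - <<'E'
from m import *;from cell import env
for n in("top0","scene0"): print(n);red(dict(np.load(f"pics/{n}.npz")))
o=env.get_obs();d=np.array(o['tool_pos'][:2])-[.523,-.3885];print(np.hypot(*d),ang(d)%360)
for n in("scene","top"):
    c=env.read_camera(n);print(n);red(c)
    if n=="scene": cv2.imwrite("pics/s3.png",cv2.resize(c['pixels'][140:330,150:350],None,fx=3,fy=3,interpolation=cv2.INTER_CUBIC))
E
```

```text
time_s: 6.38
tool_pos: [0.4031, -0.4238, 0.0645]
tool_rot: [180.0, 0.0, 16.0]
force: [0.2, 0.9, 0.4]
grip_width: 0.0004
grasp_force: 0.4
time_s: 7.38
tool_pos: [0.4211, -0.4613, 0.0645]
tool_rot: [180.0, 0.0, 16.0]
force: [0.1, 1.2, 1.1]
grip_width: 0.0002
grasp_force: 0.4
top0
red [328 161  17  18 237] [335.9 169.7] [ 0.561 -0.331] r 0.0693 ang 56.7
scene0
red [263 218  13  15 152] [269.1 225.5] [ 0.56  -0.312] r 0.0851 ang 64.2
0.1252014531502052 215.54601679771994
scene
red [247 226   6  14  62] [249.2 232.6] [ 0.493 -0.324] r 0.0713 ang 114.9
top
red [333 189  17  17 211] [341.4 197.3] [ 0.483 -0.343] r 0.0612 ang 131.3
```

View pics/s3.png

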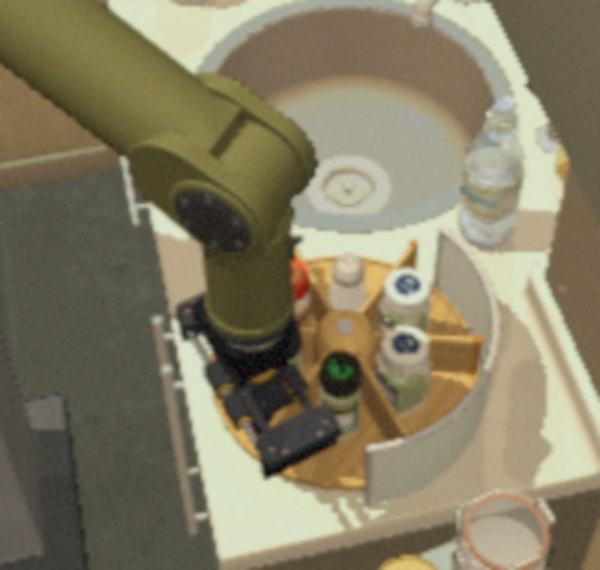

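Finger at 215.5° and red jar at about 131–135° seen from the top. About 15° more brings it to 148.5°. I'll push slowly, back off and rise to look.

```bash
python3 -m jog '[{"dp":[0.2,0.4,0],"twist":0,"fingers":0},{"dp":[0.4,0.9,0],"twist":0,"fingers":0},{"dp":[0.6,1.3,0],"twist":0,"fingers":0},{"dp":[0.8,1.7,0],"twist":0,"fingers":0},{"dp":[1.0,2.1,0],"twist":0,"fingers":0},{"dp":[1.2,2.5,0],"twist":0,"fingers":0},{"dp":[1.4,2.8,0],"twist":0,"fingers":0},{"dp":[1.5,3.0,0],"twist":0,"fingers":0}]'
python3 -m jog '[{"dp":[-0.4,-0.7,0],"twist":0,"fingers":0},{"dp":[-0.7,-1.4,0],"twist":0,"fingers":0},{"dp":[-0.7,-1.4,0],"twist":0,"fingers":0},{"dp":[-0.7,-1.4,-3],"twist":0,"fingers":0},{"dp":[-0.7,-1.4,-7],"twist":0,"fingers":0},{"dp":[-0.7,-1.4,-11],"twist":0,"fingers":0},{"dp":[-0.7,-1.4,-15],"twist":0,"fingers":0},{"dp":[-0.7,-1.4,-16],"twist":0,"fingers":0}]'
python3 -m jog '[{"dp":[-4,3,0],"twist":0,"fingers":0},{"dp":[-8,6,0],"twist":0,"fingers":0},{"dp":[-12,9,0],"twist":0,"fingers":0},{"dp":[-16,12,0],"twist":0,"fingers":0},{"dp":[-20,15,0],"twist":0,"fingers":0},{"dp":[-24,17,0],"twist":0,"fingers":0},{"dp":[-24,17,0],"twist":0,"fingers":0},{"dp":[-24,17,0],"twist":0,"fingers":0}]'
python3 - <<'E'
from m import *;from cell import env
print(env.get_obs()['tool_pos'])
for n in("scene","top"):
    c=env.read_camera(n);print(n);red(c);np.savez(f"pics/{n}2.npz",**c)
    if n=="top": cv2.imwrite("pics/t4.png",cv2.resize(c['pixels'][110:260,280:430],None,fx=4,fy=4,interpolation=cv2.INTER_CUBIC))
E
```

```text
time_s: 8.48
tool_pos: [0.4439, -0.4858, 0.0645]
tool_rot: [180.0, 0.0, 16.0]
force: [0.0, 0.9, 0.4]
grip_width: 0.0005
grasp_force: 0.3
time_s: 9.48
tool_pos: [0.4344, -0.4752, 0.2283]
tool_rot: [179.7, -0.2, 16.0]
force: [-0.7, 0.2, 0.2]
grip_width: 0.0008
grasp_force: 0.0
time_s: 10.48
tool_pos: [0.2496, -0.7029, 0.2232]
tool_rot: [-179.9, -0.0, 16.0]
force: [0.4, 0.9, -0.4]
grip_width: 0.0006
grasp_force: 0.0
[ 0.24959058 -0.70290741  0.22322396]
scene
red [236 230  14  16 178] [242.3 237.6] [ 0.468 -0.338] r 0.0749 ang 137.1
top
red [339 194  17  17 236] [346.9 201.8] [ 0.47  -0.357] r 0.062 ang 149.3
```

View pics/t4.png

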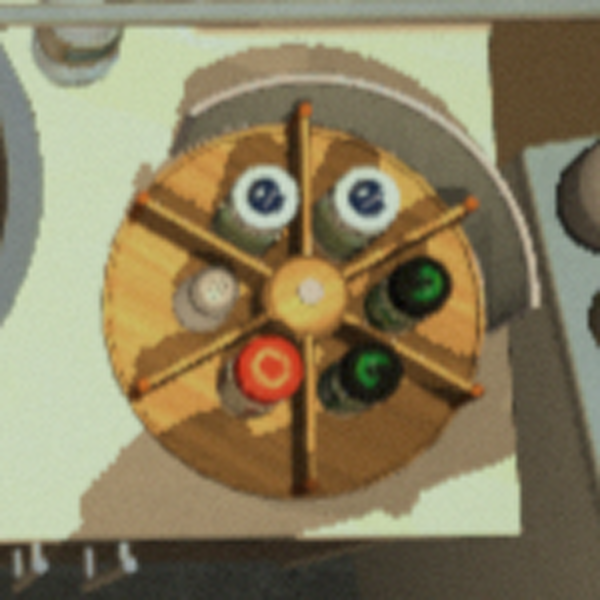

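The jars stand on the tray floor (z 0.026), so the red lid top is at 0.132 rather than 0.106. Recomputing with that height.

```bash
python3 - <<'E'
from m import *
C=np.array([.523,-.3885])
for z in (.124,.132):
  for n,ce in(("top0",(335.9,169.7)),("scene0",(269.1,225.5)),("top2",(346.9,201.8)),("scene2",(242.3,237.6))):
    d=ray(dict(np.load(f"pics/{n}.npz")),ce,z)[0]-C;print(z,n,np.hypot(*d).round(4),(ang(d)%360).round(1))
c=dict(np.load("pics/top2.npz"))
P=ray(c,np.array([(304,107),(470,203),(477,391),(304,487),(141,391),(141,199)])/4+[279.6,109.6],.091)-C
print((ang(P)%360).round(1))
E
```

```text
0.124 top0 0.0699 62.0
0.124 scene0 0.067 61.8
0.124 top2 0.0673 147.8
0.124 scene2 0.0673 149.4
0.132 top0 0.0702 63.8
0.132 scene0 0.0611 60.6
0.132 top2 0.0691 147.3
0.132 scene2 0.0656 154.1
[358.3 298.7 238.4 175.8 119.   58.2]
```

The red jar is at about 148° in both cameras and its compartment centre is at 148°, against a target of 148.5°. All jars are upright and the arm is clear, so I'm handing in.

```bash
python3 -c "
from cell import env
print(env.sign_off())"
```

```text
the job is handed in; nothing more can be done
None
```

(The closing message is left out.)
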